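# Move a row of sleeves from the outfeed tray to the kit carrier, in its order

### The job

Move the row of four capped steel sleeves from the black outfeed tray to the kit carrier, re-ordered to suit the carrier: each sleeve stands upright, cap up, over the post of the nest that has the colour of its cap, flat on the nest. Lower each one onto its nest before letting go (they must not be dropped), knock no sleeve over, leave the caliper and the spanner where they lie, and let go of everything at the end.

Things in the scene. Friction and masses are not known exactly. Their poses are not given: they have to be found in the camera images.
- sleeve_yellow: dark steel sleeve with a yellow plastic cap on top: round, 60 mm high in all, body 40 mm across, foot collar 46 mm across (lowest 13 mm), bore from below 30 mm wide, 42 mm deep; about 240 g. Origin: centre of underside, z up. Starts over a 12 mm stub 20 mm high, one of a straight row of four 75 mm apart on the black tray, seat 20 mm above the bench; posts 84 mm beyond the row's ends rise to 124 mm
- sleeve_red: dark steel sleeve with a red plastic cap on top: round, 66 mm high in all, body 44 mm across, foot collar 50 mm across (lowest 13 mm), bore from below 34 mm wide, 48 mm deep; about 300 g. Origin: centre of underside, z up. Starts over a 12 mm stub 20 mm high, one of a straight row of four 75 mm apart on the black tray, seat 20 mm above the bench; posts 84 mm beyond the row's ends rise to 124 mm
- sleeve_blue: dark steel sleeve with a blue plastic cap on top: round, 72 mm high in all, body 48 mm across, foot collar 54 mm across (lowest 13 mm), bore from below 38 mm wide, 54 mm deep; about 360 g. Origin: centre of underside, z up. Starts over a 12 mm stub 20 mm high, one of a straight row of four 75 mm apart on the black tray, seat 20 mm above the bench; posts 84 mm beyond the row's ends rise to 124 mm
- sleeve_white: dark steel sleeve with a white plastic cap on top: round, 78 mm high in all, body 52 mm across, foot collar 58 mm across (lowest 13 mm), bore from below 42 mm wide, 60 mm deep; about 420 g. Origin: centre of underside, z up. Starts over a 12 mm stub 20 mm high, one of a straight row of four 75 mm apart on the black tray, seat 20 mm above the bench; posts 84 mm beyond the row's ends rise to 124 mm
- nest_yellow: yellow plastic nest block, 64 x 66 x 14 mm, fixed on the aluminium kit carrier; a steel post 14 mm across with tapered tip stands 30 mm above its top, at its centre. Origin: centre of the block's underside, 12 mm above the bench; a seated sleeve's underside is 14 mm above it. y axis along the straight row of four nests, 75 mm apart; carrier handles 45 mm high 72 mm beyond the row's ends
- nest_red: red plastic nest block, 64 x 66 x 14 mm, fixed on the aluminium kit carrier; a steel post 18 mm across with tapered tip stands 30 mm above its top, at its centre. Origin: centre of the block's underside, 12 mm above the bench; a seated sleeve's underside is 14 mm above it. y axis along the straight row of four nests, 75 mm apart; carrier handles 45 mm high 72 mm beyond the row's ends
- nest_blue: blue plastic nest block, 64 x 66 x 14 mm, fixed on the aluminium kit carrier; a steel post 22 mm across with tapered tip stands 30 mm above its top, at its centre. Origin: centre of the block's underside, 12 mm above the bench; a seated sleeve's underside is 14 mm above it. y axis along the straight row of four nests, 75 mm apart; carrier handles 45 mm high 72 mm beyond the row's ends
- nest_white: white plastic nest block, 64 x 66 x 14 mm, fixed on the aluminium kit carrier; a steel post 26 mm across with tapered tip stands 30 mm above its top, at its centre. Origin: centre of the block's underside, 12 mm above the bench; a seated sleeve's underside is 14 mm above it. y axis along the straight row of four nests, 75 mm apart; carrier handles 45 mm high 72 mm beyond the row's ends
- caliper: bystander: steel and black digital caliper lying flat on the bench, 200 mm long along its x, 13 mm thick; origin on its underside near the middle of the beam
- wrench: bystander: spanner lying flat on the bench, 170 mm long along its x; origin on its underside, near its middle
Things that resemble listed ones, but are neither listed nor needed, are in the scene too. Leave any pink look-alike of the sleeve_blue alone. What is shaped like the sleeve_red but turquoise is not meant.

How it is judged:
By the outcome, as a careful person would: the job done as asked, in the order asked, and still so for the second after the job is handed in, with the robot touching nothing.
It also fails if it takes over 77 s, if anything falls off the work surface, if the arm or the gripper's body presses on something with over 40 N, if the wrist force passes 120 N, or if a joint passes its speed limit or range.

### The arm

A 6-joint arm with a two-finger parallel gripper is mounted at the origin on the work surface. World frame = base frame: x ahead of the robot, y to its left, z up, the work surface at z = 0. Lengths are in mm, angles in rad, forces in N, time in s.
With the tool pointing down it reaches from about 350 to 875 mm from the base axis. Payload 15.5 kg.
Tool frame: the origin (TCP) lies midway between the tips of the shut fingers; the grasp point (between the pads) lies 19 mm behind it; z points along the fingers, y is the line along which they close (so a half turn about z gives the same grasp; the last joint's range is limited). The gripper opens to 85 mm and grips with 20 to 120 N. Pads are 22 mm wide; open, the fingers measure 114 mm over their backs; the gripper's body (76 mm by 85 mm) begins 54 mm behind the grasp point. The pads swing forward as they close: fully open they stand 13 mm farther back than shut.
Start: joints at [1.21, 0.494, 1.345, -0, 1.302, -0.096], TCP at [164.171, 603.054, 231.277] pointing down, gripper open.
Joint ranges: [-2.91, 2.91], [-0.82, 2.16], [0.22, 2.67], [-1.22, 4.37], [0.12, 2.79], [-3.08, 3.08]. Speed limits (rad/s): [1.89, 1.89, 2.57, 3.01, 3.01, 3.01].

### API

Orientations are given as [roll, pitch, yaw] about the fixed x, y, z axes, in that order (R = Rz(yaw) Ry(pitch) Rx(roll)).
In Python, from plant import get_obs, snapshot, finish_job, recognise, masks_of gives the robot as it stands.
- The arm moves only by the shell command python3 -m pendant 'ROWS' [OPENING]. ROWS is JSON, a list of rows, each a list of 4 numbers: the shift along the tool's x, y, z in m, then the turn about the tool's z in degrees. A call has 1 to 8 rows; each row shifts and turns the commanded pose from where the row before left it, along the tool's axes as they then stand; what a row does not reach is not made up. A row lasts 1/12 s, in which the tool goes at most 41.7 mm and 7.16 degrees, less where a joint would pass 70% of its speed; a pose out of reach is approached as far as the arm can. A call is refused whole if a number of a shift passes 0.0417 or a number of a turn 7.16, either way. A call with a gripper value outside its range is refused whole. OPENING is the closure, from 0 (fully open) to 1 (shut), set as the call begins (- or left out, the last holds). The fingers move at their own pace and stop on an object; the grip force is fixed at half the most. Time passes only in rows, so rows that do not move let the fingers close. It gives the time, the measured TCP pose, the force, the opening and the grip force at its end, in the units of the state.
- get_obs(): the state, without advancing time (a new reading comes with each control period).
- snapshot(name): name is "scene" or "side" or "wrist"; returns a dict with "frame" (420x560x3 uint8, blue, green, red), "mtx" (3x3 intrinsics, pixels), "world_from_camera" (4x4, takes a point from camera to world coordinates). Camera axes: x right, y down, z forward; pixel columns grow to the right and rows downward; lengths in mm; the calibration is good to about 2 mm. A picture is of the moment at which its call begins. There is no depth.
- finish_job(): hands the job in; it is judged then, once.
Trained networks look in a picture, given as the dict that the camera call returned (one of the last four; its "shot" number tells which), for a name from the list of things; names that differ only in an ending like _2 or _b are one class to them, and where a whole thing is asked for, a point or a joint stands for the part that bears it (a point fixed in the world has none). Each returns a list of dicts, best first, with "p" (0 to 1); they miss things now and then, are a little off and sometimes report something else, mostly with a low value. They report only what shows in the picture. A call takes as long as a camera call. They do not tell look-alikes from the thing itself.
- recognise(picture, thing): "uv" ([column, row] in pixels, amid what is visible of it).
- masks_of(picture, thing): "mask" (420x560 bool, what is visible of it) and "uv" ([column, row] in pixels, amid what is visible of it).
The state is a dict: "time_s": time; "q": joint angles; "joint_vel": joint speeds; "joint_efforts": joint torques, N m; "tool_pos": TCP position; "ee_rot": TCP orientation; "ft_force": force on the tool from outside, world axes, zero at the start; "moment": the same for the moment, N m; "width": opening from 0.0 (shut) to 1.0 (fully open); "grasp_force": force on a finger pad.
Only numpy, scipy, OpenCV 4.12 (cv2) and the standard library are available. Lean on these libraries where they do the work, as an engineer would, in place of code of your own. Each camera call takes 0.05 s, during which the arm holds its last target. There are 200 camera calls.

## Working session

There is one attempt and no reset: what is moved stays moved. The work goes in short steps, Python scripts to look and compute and a shell command to move; the robot and the scene stay as the last step left them, time stands still between calls to the robot, and variables do not carry over. Pictures are saved under pics/ and viewed, at most 14 in all, crops included, and the job is handed in when it is done.

```bash
ls; mkdir -p pics; python3 - <<'E'
from plant import *
import cv2,numpy as np
o=get_obs();print({k:np.round(v,3).tolist() for k,v in o.items()})
for n in("scene","side"):
    s=snapshot(n);cv2.imwrite(f"pics/{n}0.png",s["frame"]);print(n,s["mtx"].tolist(),np.round(s["world_from_camera"],3).tolist())
E
```

```text
pics
{'time_s': 0.0, 'q': [1.209, 0.494, 1.346, 0.0, 1.302, -0.096], 'joint_vel': [-0.001, -0.001, -0.001, -0.0, -0.002, 0.0], 'joint_efforts': [0.003, -88.214, -38.388, 0.0, 0.01, -0.0], 'tool_pos': [164.05, 602.716, 230.693], 'ee_rot': [-3.14, -0.0, 2.876], 'ft_force': [0.729, 1.215, 0.244], 'moment': [-0.065, 0.039, 0.02], 'grasp_force': 0.0, 'width': 0.998}
scene [[434.04420329344214, 0.0, 272.5044881947216], [0.0, 434.04420329344214, 208.38133265417764], [0.0, 0.0, 1.0]] [[-0.496, 0.695, -0.521, 1143.751], [0.868, 0.407, -0.285, 307.703], [0.014, -0.593, -0.805, 892.241], [0.0, 0.0, 0.0, 1.0]]
side [[391.2854445551577, 0.0, 280.4571377819741], [0.0, 391.2854445551577, 210.68791560934346], [0.0, 0.0, 1.0]] [[0.982, -0.12, 0.148, 490.147], [-0.191, -0.602, 0.776, -743.093], [-0.005, -0.79, -0.614, 640.237], [0.0, 0.0, 0.0, 1.0]]
```

View pics/scene0.png

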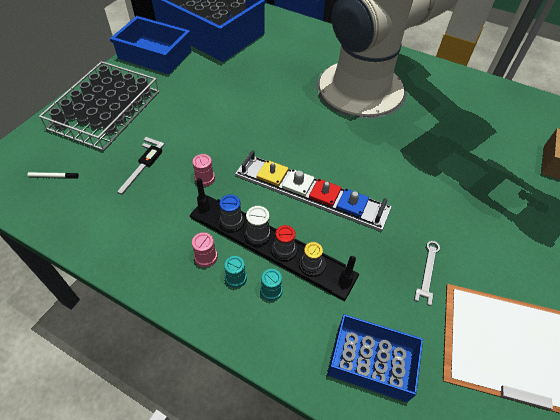

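View pics/side0.png

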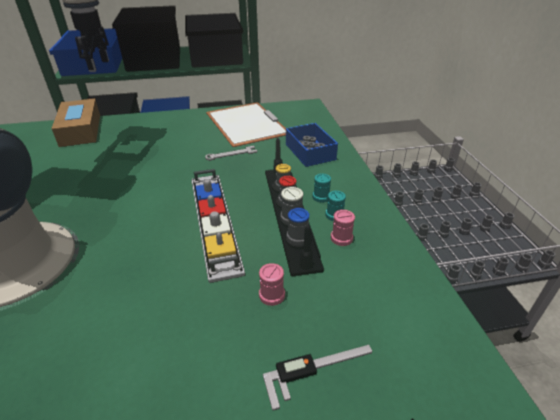

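The row in the scene image runs blue (230,205), white (257,217), red (286,238), yellow (313,252). The look-alikes are pink at (203,168) and (204,248), and turquoise at (235,270) and (271,283). The nests run yellow (272,172), white (298,180), red (325,192), blue (355,203). The caliper, spanner and washer box all lie clear of both rows.

```bash
cat > h.py <<'E'
from plant import *
import cv2,numpy as np
from scipy.optimize import least_squares
C=["yellow","red","blue","white"]; H=dict(yellow=60,red=66,blue=72,white=78)
def ray(s,uv):
    T=np.array(s["world_from_camera"]);d=T[:3,:3]@np.linalg.solve(np.array(s["mtx"]),[uv[0],uv[1],1.]);return T[:3,3],d/d[2]
def at(s,uv,z):
    o,d=ray(s,uv);return (o+d*(z-o[2]))[:2]
def proj(s,P):
    T=np.linalg.inv(s["world_from_camera"]);p=(T[:3,:3]@np.atleast_2d(P).T).T+T[:3,3];p=p@np.array(s["mtx"]).T;return p[:,:2]/p[:,2:]
def capmask(s,m,c):
    h=cv2.cvtColor(s["frame"],cv2.COLOR_BGR2HSV).astype(int);hh,ss,v=h[...,0],h[...,1],h[...,2]
    k={"yellow":(abs(hh-25)<10)&(ss>110)&(v>90),"red":((hh<8)|(hh>172))&(ss>130)&(v>70),"blue":(abs(hh-113)<12)&(ss>110)&(v>60),"white":(ss<50)&(v>140)}[c]
    return cv2.dilate(m.astype(np.uint8),np.ones((3,3)))*k.astype(np.uint8)
E
python3 - <<'E'
from h import *
for n in("scene","side","wrist"):
    s=snapshot(n)
    if n=="wrist": cv2.imwrite("pics/w0.png",s["frame"])
    for t in["sleeve_","nest_"]:
        for c in C:
            for r in masks_of(s,t+c)[:2]:
                if r["p"]<.3: continue
                z=(20+H[c]-2) if t=="sleeve_" else 26
                k=capmask(s,r["mask"],c);a=cv2.moments(k,True);e=None
                if a["m00"]>20: e=(a["m10"]/a["m00"],a["m01"]/a["m00"])
                print(n,t+c,round(r["p"],2),np.round(r["uv"]),r["mask"].sum(),"col",None if e is None else (np.round(e,1),int(a["m00"]),np.round(at(s,e,z))))
E
```

```text
scene sleeve_yellow 0.96 [309. 260.] 499 col (array([313.1, 249.6]), 240, array([669., 152.]))
scene sleeve_yellow 0.38 [326. 194.] 573 col None
scene sleeve_red 0.72 [237. 273.] 617 col None
scene sleeve_red 0.66 [269. 285.] 579 col None
scene sleeve_blue 0.97 [204. 253.] 669 col None
scene sleeve_blue 0.87 [230. 212.] 661 col (array([229.3, 202.7]), 285, array([661., -70.]))
scene sleeve_white 0.7 [256. 222.] 784 col (array([257.4, 215.1]), 344, array([662.,   6.]))
scene nest_yellow 0.55 [273. 173.] 533 col (array([272.2, 172.2]), 408, array([481., -58.]))
scene nest_red 0.91 [327. 195.] 558 col (array([324.7, 192.5]), 456, array([472.,  91.]))
scene nest_red 0.35 [356. 200.] 613 col None
scene nest_blue 0.81 [353. 201.] 553 col (array([352.1, 203.3]), 469, array([469., 166.]))
scene nest_white 0.73 [296. 182.] 543 col (array([297.8, 181.7]), 420, array([475.,  15.]))
scene nest_white 0.69 [286. 244.] 583 col None
side sleeve_yellow 0.61 [282. 172.] 164 col (array([282.7, 168.1]), 116, array([668., 152.]))
side sleeve_red 0.95 [322. 191.] 454 col None
side sleeve_red 0.9 [335. 204.] 364 col None
side sleeve_blue 0.81 [270. 282.] 971 col None
side sleeve_blue 0.74 [342. 223.] 708 col None
side sleeve_white 0.68 [290. 199.] 517 col (array([291.9, 193. ]), 225, array([661.,   7.]))
side nest_yellow 0.79 [218. 245.] 647 col (array([219.6, 245.4]), 570, array([476., -67.]))
side nest_red 0.95 [213. 205.] 423 col (array([210.9, 206.6]), 329, array([464.,  85.]))
side nest_red 0.6 [296. 225.] 683 col None
side nest_blue 0.89 [207. 187.] 387 col (array([207.6, 191.2]), 268, array([459., 158.]))
side nest_white 0.95 [217. 225.] 478 col (array([215.1, 224.4]), 362, array([471.,  11.]))
```

View pics/w0.png

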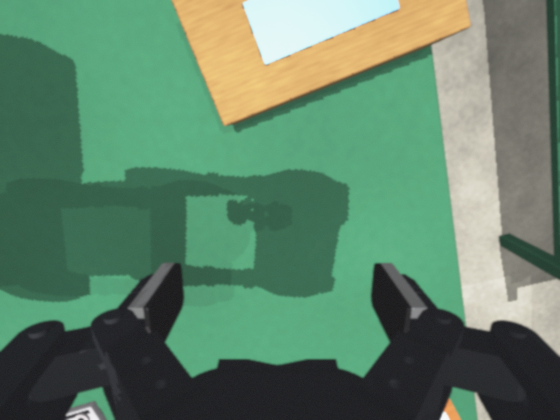

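The wrist view shows only bench and the wooden box. The row runs along roughly world y: blue (661,-70), white (662,6), red about (665,79), yellow (668,152). The nests run from (478,-62) for yellow to (464,162) for blue. I'll move to look from above and turn so the fingers close across the rows.

```bash
python3 -m pendant '[[-0.0316,-0.0254,-0.006,0],[-0.0316,-0.0254,-0.006,0],[-0.0316,-0.0254,-0.006,0],[-0.0316,-0.0254,-0.006,0],[-0.0316,-0.0254,-0.006,0],[-0.0316,-0.0254,-0.006,0],[-0.0316,-0.0254,-0.006,0],[-0.0316,-0.0254,-0.006,0]]' 0
python3 -m pendant '[[-0.0316,-0.0254,-0.006,0],[-0.0316,-0.0254,-0.006,0],[-0.0316,-0.0254,-0.006,0],[-0.0316,-0.0254,-0.006,0],[-0.0316,-0.0254,-0.006,0],[-0.0316,-0.0254,-0.006,0],[-0.0316,-0.0254,-0.006,0],[-0.0316,-0.0254,-0.006,0]]'
python3 -m pendant '[[0,0,0,7.1],[0,0,0,7.1],[0,0,0,7.1],[0,0,0,7.1],[0,0,0,7.1],[0,0,0,7.1],[0,0,0,7.1],[0,0,0,7.1]]'
python3 -m pendant '[[0,0,0,7.1],[0,0,0,7.1],[0,0,0,3.8],[0,0,0,0]]'
python3 - <<'E'
from h import *
s=snapshot("wrist");cv2.imwrite("pics/w1.png",s["frame"]);print(np.round(s["world_from_camera"],3).tolist(),s["mtx"])
o=get_obs();print(o["tool_pos"],o["ee_rot"],o["ft_force"])
E
```

```text
time_s: 2.12
tool_pos: [355.4, 338.9, 279.8]
ee_rot: [3.141, 0.0, 2.876]
ft_force: [1.9, 0.3, 0.4]
width: 1.001
grasp_force: 0.0
time_s: 2.78
tool_pos: [546.1, 76.1, 327.8]
ee_rot: [3.141, 0.0, 2.876]
ft_force: [1.2, 1.0, -0.3]
width: 0.997
grasp_force: 0.0
time_s: 3.45
tool_pos: [545.2, 78.1, 327.3]
ee_rot: [3.142, 0.0, 1.878]
ft_force: [0.4, -0.4, 0.3]
width: 0.997
grasp_force: 0.0
time_s: 3.78
tool_pos: [545.2, 78.1, 327.3]
ee_rot: [3.142, -0.0, 1.567]
ft_force: [0.1, 0.6, -0.1]
width: 0.999
grasp_force: 0.0
[[1.0, -0.003, -0.002, 546.568], [-0.003, -0.959, -0.283, 149.586], [-0.001, 0.283, -0.959, 469.288], [0.0, 0.0, 0.0, 1.0]] [[319.65464293   0.         277.0255993 ]
 [  0.         319.65464293 209.33664499]
 [  0.           0.           1.        ]]
[545.2356589   78.11272871 327.29911889] [3.14156277e+00 3.24720344e-05 1.57166481e+00] [-0.50558392  0.48851407  0.27433651]
```

View pics/w1.png

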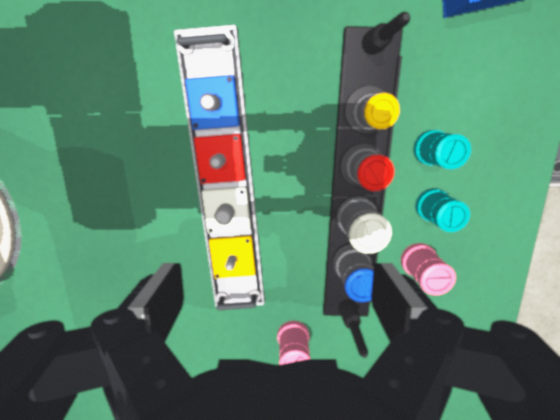

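The wrist view from above shows all caps: yellow (382,111), red (376,172), white (369,233), blue (361,284). The post tips are blue (210,102), red (218,161), white (224,214), yellow (232,262). The pink and turquoise look-alikes stand at the right, with one pink at (294,345).

```bash
python3 - <<'E'
from h import *
s=snapshot("wrist")
cap=dict(yellow=(382,111),red=(376,172),white=(369,233),blue=(361,284))
tip=dict(blue=(210,102),red=(218,161),white=(224,214),yellow=(232,262))
D=dict(yellow=40,red=44,blue=48,white=52)
full=np.ones(s["frame"].shape[:2],np.uint8)
def fit(name,obs,order):
    i=np.arange(4)-1.5;P=np.array([obs[c] for c in order])
    f=lambda p:np.concatenate([P[:,0]-p[0]-i*75*np.sin(p[2]),P[:,1]-p[1]-i*75*np.cos(p[2])])
    r=least_squares(f,[500,40,0]);print(name,np.round(r.x,4),"res",np.round(r.fun,1))
    for k,c in zip(i,order):print("  ",c,np.round([r.x[0]+k*75*np.sin(r.x[2]),r.x[1]+k*75*np.cos(r.x[2])],1))
so,no={},{}
for c in C:
    k=capmask(s,full,c)
    w=np.zeros_like(k);cv2.circle(w,cap[c],26,1,-1);n,l,st,ce=cv2.connectedComponentsWithStats(k*w)
    j=1+np.argmax(st[1:,4]);so[c]=at(s,ce[j],20+H[c]);print(c,"cap",st[j,4],ce[j].round(1),so[c].round(1),at(s,cap[c],20+H[c]).round(1))
    no[c]=at(s,tip[c],55)
    w[:]=0;cv2.circle(w,tip[c],42,1,-1);n,l,st,ce=cv2.connectedComponentsWithStats(k*w)
    j=1+np.argmax(st[1:,4]);rc=cv2.minAreaRect(np.argwhere(l==j)[:,::-1].astype(np.float32));print("   nest",no[c].round(1),"block",np.round(rc[0],1),np.round(rc[1],1),at(s,rc[0],26).round(1))
fit("tray",so,["blue","white","red","yellow"])
fit("nests",no,["yellow","white","red","blue"])
for n,uv,z in[("pink top",(436,278),72),("pink2",(294,352),72),("turq1",(454,152),66),("turq2",(453,214),66)]:print(n,at(s,uv,z).round())
E
```

```text
yellow cap 1071 [381.8 111.1] [667.9 154.1] [668.1 154.2]
   nest [482.3 -50.9] block [231.6 256.2] [40.7 44.5] [477.6 -55.2]
red cap 1076 [375.2 172.9] [664.8  82.6] [665.7  83.7]
   nest [469.7  92.3] block [219.4 158.1] [46.7 47.9] [466.5  92.3]
blue cap 889 [359.6 285.3] [655.6 -66.4] [657.3 -64.5]
   nest [463.5 164.7] block [212.3 101.6] [52.1 50.1] [460.8 166.3]
white cap 1393 [369.6 233.9] [660.9   8.4] [660.1   9.7]
   nest [474.2  20.5] block [225.4 216. ] [68.2 48. ] [471.    8.4]
tray [6.623164e+02 4.468440e+01 5.520000e-02] res [-0.5  0.7  0.4 -0.6  1.3  1.2  0.4 -2.9]
   blue [656.1 -67.6]
   white [660.2   7.2]
   red [664.4  82.1]
   yellow [668.5 157. ]
nests [ 4.724164e+02  5.667990e+01 -8.480000e-02] res [ 0.4 -1.4  0.4  0.6  4.6  1.2 -1.7 -4.1]
   yellow [481.9 -55.4]
   white [475.6  19.3]
   red [469.2  94. ]
   blue [462.9 168.8]
pink top [766. -66.]
pink2 [ 572. -190.]
turq1 [767. 106.]
turq2 [779.  25.]
```

```bash
python3 -m pendant '[[0,0.034,0.02,0],[0,0.034,0.02,0],[0,0.034,0.02,0],[0.007,0.020,0.017,0],[0,0,0,0],[0,0,0,0]]'
python3 - <<'E'
from h import *
s=snapshot("wrist");cv2.imwrite("pics/w2.png",s["frame"]);print(get_obs()["tool_pos"],np.array(s["world_from_camera"])[:3,3])
full=np.ones(s["frame"].shape[:2],np.uint8)
for c,g in dict(yellow=(668.5,155),red=(664.4,82.1),white=(660,7)).items():
    u=proj(s,[*g,20+H[c]])[0];k=capmask(s,full,c);w=np.zeros_like(k);cv2.circle(w,tuple(u.astype(int).tolist()),40,1,-1)
    n,l,st,ce=cv2.connectedComponentsWithStats(k*w);j=1+np.argmax(st[1:,4]);print(c,u,ce[j],st[j],at(s,ce[j],20+H[c]))
E
```

```text
time_s: 4.38
tool_pos: [667.2, 85.2, 248.6]
ee_rot: [-3.139, 0.0, 1.573]
ft_force: [-1.4, -1.2, 0.2]
width: 1.0
grasp_force: 0.0
[666.98664738  85.08276699 250.00756871] [668.51862139 156.6594139  390.5826697 ]
yellow [278.12400686 116.7858437 ] [278.91741357 117.74647887] [ 257   96   44   45 1562] [669.24448684 154.14033413]
red [273.645114   194.25446626] [275.61677019 193.79192547] [ 254  172   45   45 1610] [666.33128872  82.57326857]
white [269.13129286 269.33349731] [270.72893051 267.87727945] [ 244  244   54   54 2029] [661.61873363   8.62968159]
```

View pics/w2.png

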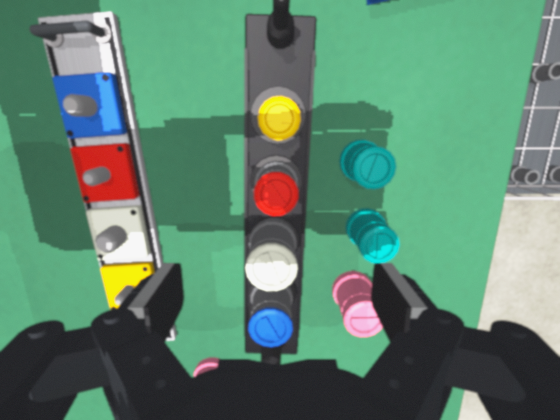

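The wrist view shows the yellow cap at (279,118), red (276,194), white (271,268) and blue (270,327). This agrees with the first fit to within 3 mm. My choice is the four dark-bodied sleeves standing on the black tray. I'll pick yellow first.

```bash
python3 -m pendant '[[0.035,0.001,0.02,0],[0.035,0.001,0.02,0],[0,0,0.035,0],[0,0,0.035,0],[0,0,0.035,0],[0,0,0.03,0],[0,0,0.02,0],[0,0,0.017,0]]' 0
python3 -m pendant '[[0,0,0,0],[0,0,0,0],[0,0,0,0],[0,0,0,0],[0,0,0,0],[0,0,0,0]]' 1
python3 -m pendant '[[0,0,0,0],[0,0,0,0]]'
python3 -m pendant '[[0,0,-0.01,0],[0,0,-0.02,0],[0,0,-0.035,0],[0,0,-0.035,0],[0,0,-0.01,0],[0,0,0,0]]'
```

```text
time_s: 5.1
tool_pos: [668.5, 154.9, 38.0]
ee_rot: [-3.141, 0.0, 1.572]
ft_force: [0.7, 0.5, 0.2]
width: 0.997
grasp_force: 0.0
time_s: 5.6
tool_pos: [670.2, 155.2, 40.7]
ee_rot: [3.139, -0.0, 1.571]
ft_force: [-3.4, -1.6, 10.8]
width: 0.453
grasp_force: 59.4
time_s: 5.77
tool_pos: [670.2, 155.2, 40.7]
ee_rot: [3.139, -0.0, 1.571]
ft_force: [-3.2, -0.5, 10.9]
width: 0.454
grasp_force: 59.4
time_s: 6.27
tool_pos: [671.3, 155.4, 153.1]
ee_rot: [3.134, -0.001, 1.57]
ft_force: [1.0, -0.1, -3.8]
width: 0.459
grasp_force: 61.1
```

Yellow is held (width 0.45, 60 N). I'll carry it towards the carrier and look at the nests from above on the way.

```bash
python3 -m pendant '[[-0.01,-0.028,-0.012,0],[-0.02,-0.028,-0.012,0],[-0.02,-0.03,-0.012,0],[-0.02,-0.03,-0.011,0],[-0.02,-0.03,0,0],[-0.02,-0.03,0,0],[-0.025,-0.015,0,0],[0,0,0,0]]'
python3 -m pendant '[[0,0,0,0],[0,0,0,0]]'
python3 - <<'E'
from h import *
s=snapshot("wrist");f=s["frame"].copy();print(get_obs()["tool_pos"])
g=dict(yellow=(479,-57),white=(473,18),red=(469,93),blue=(464,167))
full=np.ones(f.shape[:2],np.uint8)
for c in g:
    u=proj(s,[*g[c],26])[0];k=capmask(s,full,c);w=np.zeros_like(k);cv2.circle(w,tuple(u.astype(int).tolist()),46,1,-1)
    n,l,st,ce=cv2.connectedComponentsWithStats(k*w);j=1+np.argmax(st[1:,4]);rc=cv2.minAreaRect(np.argwhere(l==j)[:,::-1].astype(np.float32));b=cv2.boxPoints(rc)
    cv2.polylines(f,[b.astype(int)],1,(0,255,0),1);print(c,u.round(),np.round(rc[0]),np.round(rc[1]),at(s,rc[0],26).round(1))
    for z in(26,56):cv2.circle(f,tuple(proj(s,[*g[c],z])[0].astype(int).tolist()),3,(255,0,255),-1)
cv2.imwrite("pics/w3.png",f)
E
```

```text
time_s: 6.93
tool_pos: [474.0, 17.6, 194.5]
ee_rot: [-3.138, 0.001, 1.569]
ft_force: [0.7, 0.3, -2.6]
width: 0.462
grasp_force: 61.4
time_s: 7.1
tool_pos: [478.3, 20.2, 194.9]
ee_rot: [-3.141, -0.0, 1.57]
ft_force: [0.6, 1.0, -2.0]
width: 0.451
grasp_force: 61.4
[478.63317431  20.5102085  194.95481589]
yellow [277. 261.] [277. 284.] [44. 81.] [479.1 -84.3]
white [271. 192.] [269. 187.] [73. 65.] [471.5  23.5]
red [266. 114.] [263. 115.] [71. 70.] [466.1  92.1]
blue [259.  24.] [291.  28.] [56.  3.] [491.3 164.2]
```

View pics/w3.png

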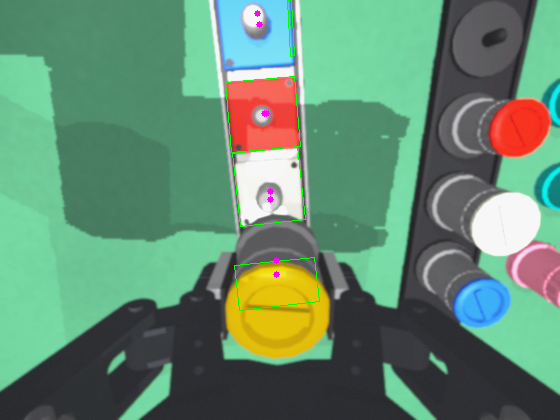

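The wrist view shows yellow held at (278,312), the red post at (262,116), the white post at (270,197) and the blue post at (253,20). The nest model matches to within 4 mm. Refined nests: red (466,92), white (472,18), blue (460,167), yellow (478,-57). Next I'll check how the sleeve sits relative to the TCP.

```bash
python3 - <<'E'
from h import *
s=snapshot("wrist");o=get_obs();t=o["tool_pos"]
k=capmask(s,np.ones(s["frame"].shape[:2],np.uint8),"yellow");k[:255]=0
c=max(cv2.findContours(k,0,1)[0],key=cv2.contourArea);e=cv2.fitEllipse(c);print(e,cv2.contourArea(c))
print("tcp",t,"top centre",at(s,e[0],t[2]+39.3))
print([proj(s,[472,18,z])[0].round(1) for z in(26,56)],proj(s,[466,92,56]),proj(s,[460,167,56]))
E
```

```text
((277.0312805175781, 309.6587219238281), (95.82767486572266, 106.07080078125), 89.40286254882812) 7980.5
tcp [478.72095895  20.65271659 194.96106352] top centre [479.66085311  23.06661251]
[array([269.5, 192.3]), array([268.8, 199.9])] [[261.06460521 114.9642896 ]] [[252.03082203  14.25569867]]
```

```bash
python3 -m pendant '[[-0.03,-0.001,0,0],[-0.03,-0.001,0,0],[-0.02,0,0.02,0],[0,0,0.035,0],[0,0,0.035,0],[0,0,0.03,0],[0,0,0.015,0],[0,0,0.005,0]]'
python3 -m pendant '[[0,0,0.004,0],[0,0,0.002,0],[0,0,0,0],[0,0,0,0]]'
```

```text
time_s: 7.87
tool_pos: [475.3, -59.1, 52.5]
ee_rot: [-3.138, -0.001, 1.571]
ft_force: [0.1, -0.4, -2.9]
width: 0.454
grasp_force: 61.4
time_s: 8.2
tool_pos: [476.9, -59.9, 50.1]
ee_rot: [3.14, 0.0, 1.571]
ft_force: [0.1, -0.5, -1.5]
width: 0.455
grasp_force: 61.4
```

```bash
python3 -m pendant '[[0,0,0.002,0],[0,0,0.001,0],[0,0,0,0]]'
python3 -m pendant '[[0,0,0.001,0],[0,0,0,0]]'
```

```text
time_s: 8.45
tool_pos: [476.6, -60.0, 46.8]
ee_rot: [3.14, 0.0, 1.57]
ft_force: [0.3, 1.5, 1.6]
width: 0.456
grasp_force: 62.1
time_s: 8.62
tool_pos: [476.7, -60.0, 46.6]
ee_rot: [3.14, 0.0, 1.57]
ft_force: [-4.5, 0.7, 29.4]
width: 0.454
grasp_force: 64.5
```

```bash
python3 - <<'E'
from h import *
s=snapshot("side");f=s["frame"];cv2.imwrite("pics/s1.png",cv2.resize(f[140:300,140:360],None,fx=3,fy=3));o=get_obs();print(o["tool_pos"],o["ft_force"],o["moment"])
E
```

```text
[476.64568787 -59.96528151  46.63606924] [-5.10866271  1.61171622 30.54455521] [ 0.20914807  0.91235988 -0.06715297]
```

View pics/s1.png

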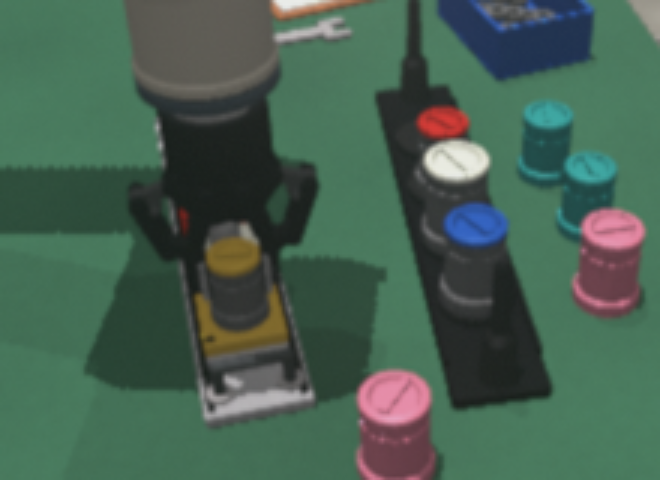

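Yellow sits flat on its nest at (237,285) in the crop. The height and contact force match the expected seating. I'll release it and go for red.

```bash
python3 -m pendant '[[0,0,-0.001,0],[0,0,0,0],[0,0,0,0],[0,0,0,0],[0,0,0,0],[0,0,0,0]]' 0
python3 -m pendant '[[0,0,-0.03,0],[0,0,-0.04,0],[0,0,-0.03,0],[0.0237,0.0315,0,0],[0.0237,0.0315,0,0],[0.0237,0.0315,0,0],[0.0237,0.0315,0,0],[0.0237,0.0315,0,0]]'
python3 -m pendant '[[0.0237,0.0315,0,0],[0,0,0,0],[0,0,0.03,0],[0,0,0.03,0],[0,0,0.02,0],[0,0,0,0],[0,0,0,0]]'
```

```text
time_s: 9.17
tool_pos: [476.2, -59.8, 46.2]
ee_rot: [-3.141, -0.0, 1.57]
ft_force: [0.8, 0.3, -0.3]
width: 0.996
grasp_force: 0.0
time_s: 9.83
tool_pos: [634.9, 60.0, 146.3]
ee_rot: [-3.141, 0.0, 1.57]
ft_force: [-0.0, -0.6, -0.2]
width: 1.001
grasp_force: 0.0
time_s: 10.42
tool_pos: [664.6, 82.2, 65.6]
ee_rot: [-3.139, 0.0, 1.57]
ft_force: [0.3, -0.1, -0.2]
width: 1.003
grasp_force: 0.0
```

```bash
python3 -m pendant '[[0,0.001,0.015,0],[0,0,0.010,0],[0,0,0,0]]'
python3 -m pendant '[[0,0,0,0],[0,0,0,0],[0,0,0,0],[0,0,0,0],[0,0,0,0],[0,0,0,0],[0,0,0,0]]' 1
python3 -m pendant '[[0,0,-0.01,0],[0,0,-0.02,0],[0,0,-0.035,0],[0,0,-0.035,0],[0,0,-0.01,0],[0,0,0,0],[0,0,0,0]]'
python3 - <<'E'
from h import *
s=snapshot("wrist");o=get_obs();t=o["tool_pos"]
k=capmask(s,np.ones(s["frame"].shape[:2],np.uint8),"red");k[:240]=0
c=max(cv2.findContours(k,0,1)[0],key=cv2.contourArea);e=cv2.fitEllipse(c);print(e,cv2.contourArea(c))
print("tcp",t,"top centre",at(s,e[0],t[2]+44))
E
```

```text
time_s: 10.67
tool_pos: [665.9, 82.2, 40.7]
ee_rot: [-3.141, 0.0, 1.57]
ft_force: [-0.6, 0.8, 0.0]
width: 1.003
grasp_force: 0.0
time_s: 11.25
tool_pos: [666.5, 82.3, 42.2]
ee_rot: [3.141, 0.0, 1.57]
ft_force: [-2.8, 0.1, 7.5]
width: 0.499
grasp_force: 59.6
time_s: 11.83
tool_pos: [666.1, 82.3, 151.5]
ee_rot: [3.141, -0.0, 1.57]
ft_force: [0.1, 0.7, -3.6]
width: 0.497
grasp_force: 61.6
((277.2583923339844, 313.3023681640625), (104.18611145019531, 122.11526489257812), 88.51292419433594) 9968.0
tcp [665.45585417  82.22258445 150.2344018 ] top centre [667.24093737  85.61961752]
```

```bash
python3 -m pendant '[[0.002,-0.035,0,0],[0.002,-0.035,0,0],[0.002,-0.035,0,0],[0.002,-0.035,0,0],[0,-0.035,0,0],[0,-0.025,0,0],[0,0,0.02,0],[0,0,0.03,0]]'
python3 -m pendant '[[0,0,0.03,0],[0,0,0.015,0],[0,0,0.004,0],[0,0,0,0],[0,0,0.002,0],[0,0,0,0]]'
```

```text
time_s: 12.55
tool_pos: [465.3, 90.5, 101.6]
ee_rot: [3.14, -0.0, 1.571]
ft_force: [1.9, 0.9, -3.1]
width: 0.494
grasp_force: 62.1
time_s: 13.05
tool_pos: [466.6, 90.4, 50.7]
ee_rot: [3.141, -0.0, 1.57]
ft_force: [-0.7, -0.1, -3.0]
width: 0.5
grasp_force: 62.0
```

```bash
python3 -m pendant '[[0,0,0.002,0],[0,0,0,0]]'
python3 -m pendant '[[0,0,0.0005,0],[0,0,0,0]]'
python3 -m pendant '[[0,0,0.0005,0],[0,0,0,0]]'
```

```text
time_s: 13.22
tool_pos: [466.6, 90.4, 48.7]
ee_rot: [3.14, -0.0, 1.57]
ft_force: [-0.1, -0.0, -2.9]
width: 0.499
grasp_force: 62.0
time_s: 13.38
tool_pos: [466.5, 90.4, 48.3]
ee_rot: [3.141, -0.0, 1.57]
ft_force: [-1.0, 0.2, 3.3]
width: 0.494
grasp_force: 62.3
time_s: 13.55
tool_pos: [466.4, 90.4, 48.1]
ee_rot: [3.141, -0.0, 1.57]
ft_force: [-4.1, 0.8, 16.9]
width: 0.496
grasp_force: 62.3
```

Red is seated (contact at tcp z 48.2 as predicted). I'll release it and go for white.

```bash
python3 -m pendant '[[0,0,-0.0005,0],[0,0,0,0],[0,0,0,0],[0,0,0,0],[0,0,0,0],[0,0,0,0]]' 0
python3 -m pendant '[[0,0,-0.03,0],[0,0,-0.04,0],[0,0,-0.03,0],[-0.01375,0.0325,0,0],[-0.01375,0.0325,0,0],[-0.01375,0.0325,0,0],[-0.01375,0.0325,0,0],[-0.01375,0.0325,0,0]]'
python3 -m pendant '[[-0.01375,0.0325,0,0],[0,0,0,0],[0,0,0.03,0],[0,0,0.03,0],[0,0,0.02,0],[0,0,0.015,0],[0,0,0.011,0],[0,0,0,0]]'
python3 -m pendant '[[0,0,0,0],[0,0,0,0],[0,0,0,0],[0,0,0,0],[0,0,0,0],[0,0,0,0],[0,0,0,0]]' 1
```

```text
time_s: 14.05
tool_pos: [466.3, 90.3, 47.7]
ee_rot: [-3.142, 0.0, 1.57]
ft_force: [0.2, -0.3, 0.7]
width: 1.0
grasp_force: 0.0
time_s: 14.72
tool_pos: [630.0, 20.7, 147.8]
ee_rot: [-3.142, -0.0, 1.57]
ft_force: [-0.2, -0.2, -0.3]
width: 0.997
grasp_force: 0.0
time_s: 15.38
tool_pos: [659.8, 7.9, 39.5]
ee_rot: [-3.138, -0.0, 1.57]
ft_force: [-0.0, 0.2, -1.8]
width: 0.998
grasp_force: 0.0
time_s: 15.97
tool_pos: [661.8, 7.7, 43.4]
ee_rot: [3.14, 0.0, 1.57]
ft_force: [-2.7, 0.2, 7.5]
width: 0.601
grasp_force: 61.6
```

```bash
python3 -m pendant '[[0,0,-0.01,0],[0,0,-0.02,0],[0,0,-0.035,0],[0,0,-0.035,0],[0,0,-0.01,0],[0,0,0,0],[0,0,0,0]]'
python3 - <<'E'
from h import *
s=snapshot("wrist");o=get_obs();t=o["tool_pos"]
k=capmask(s,np.ones(s["frame"].shape[:2],np.uint8),"white");k[:240]=0
c=max(cv2.findContours(k,0,1)[0],key=cv2.contourArea);e=cv2.fitEllipse(c);print(e,cv2.contourArea(c))
print("tcp",t,"top centre",at(s,e[0],t[2]+54.6))
s=snapshot("side");cv2.imwrite("pics/s2.png",cv2.resize(s["frame"][120:300,140:380],None,fx=3,fy=3))
E
```

```text
time_s: 16.55
tool_pos: [661.0, 7.8, 151.8]
ee_rot: [3.141, 0.0, 1.57]
ft_force: [-0.6, -0.4, -6.3]
width: 0.596
grasp_force: 64.3
((277.1140441894531, 316.4707336425781), (104.21004486083984, 153.91403198242188), 90.20447540283203) 11946.0
tcp [660.30111727   7.80884024 150.542495  ] top centre [662.0300482   17.25543409]
```

View pics/s2.png

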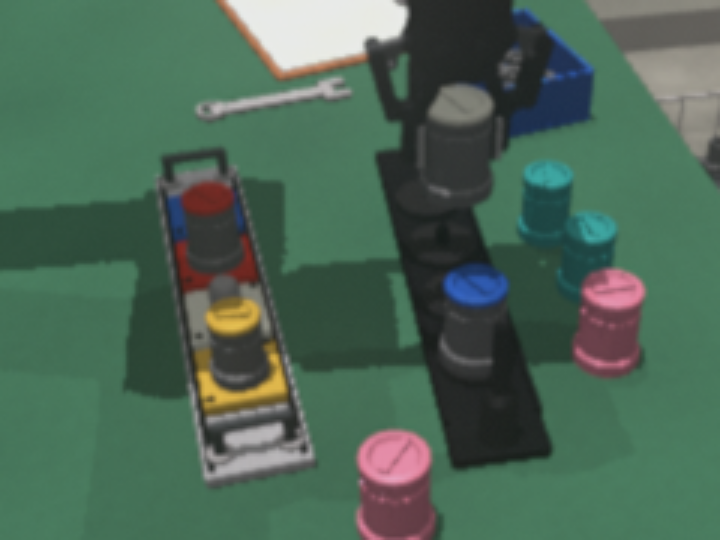

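Yellow and red stand flat on their nests, and white is held upright over the tray. Blue waits at (475,320) in the crop.

```bash
python3 -m pendant '[[0.003,-0.035,0,0],[0.003,-0.035,0,0],[0.003,-0.035,0,0],[0,-0.035,0,0],[0,-0.030,0,0],[0,-0.0195,0,0],[0,0,0.02,0],[0,0,0.03,0]]'
python3 -m pendant '[[0,0,0.03,0],[0,0,0.015,0],[0,0,0.004,0],[0,0,0,0],[0,0,0,0]]'
```

```text
time_s: 17.32
tool_pos: [471.3, 16.9, 102.2]
ee_rot: [3.139, 0.0, 1.57]
ft_force: [2.3, 0.6, -6.4]
width: 0.6
grasp_force: 65.1
time_s: 17.73
tool_pos: [471.6, 16.9, 52.8]
ee_rot: [-3.141, -0.0, 1.57]
ft_force: [0.2, 0.5, -5.4]
width: 0.601
grasp_force: 65.0
```

```bash
python3 -m pendant '[[0,0,0.002,0],[0,0,0,0],[0,0,0,0]]'
python3 -m pendant '[[0,0,0.001,0],[0,0,0,0]]'
python3 -m pendant '[[0,0,0.0005,0],[0,0,0,0]]'
```

```text
time_s: 17.98
tool_pos: [472.2, 16.8, 51.4]
ee_rot: [3.14, 0.0, 1.57]
ft_force: [0.6, -0.3, -4.8]
width: 0.601
grasp_force: 65.0
time_s: 18.15
tool_pos: [471.9, 16.8, 50.0]
ee_rot: [3.141, 0.0, 1.57]
ft_force: [0.1, -0.1, -4.6]
width: 0.601
grasp_force: 65.0
time_s: 18.32
tool_pos: [471.8, 16.8, 49.5]
ee_rot: [3.141, 0.0, 1.57]
ft_force: [-2.0, 0.7, -1.1]
width: 0.6
grasp_force: 65.5
```

```bash
python3 -m pendant '[[0,0,0.0005,0],[0,0,0,0]]'
python3 -m pendant '[[0,0,0,0],[0,0,0,0],[0,0,0,0],[0,0,0,0],[0,0,0,0],[0,0,0,0]]' 0
python3 -m pendant '[[0,0,-0.03,0],[0,0,-0.04,0],[0,0,-0.03,0],[-0.014,0.031,0,0],[-0.014,0.031,0,0],[-0.014,0.031,0,0],[-0.014,0.031,0,0],[-0.014,0.031,0,0]]'
python3 -m pendant '[[-0.014,0.031,0,0],[0,0,0,0],[0,0,0.03,0],[0,0,0.03,0],[0,0,0.02,0],[0,0,0.015,0],[0,0,0.013,0],[0,0,0,0]]'
python3 -m pendant '[[0,0,0,0],[0,0,0,0],[0,0,0,0],[0,0,0,0],[0,0,0,0],[0,0,0,0],[0,0,0,0]]' 1
python3 -m pendant '[[0,0,-0.01,0],[0,0,-0.02,0],[0,0,-0.035,0],[0,0,-0.035,0],[0,0,-0.01,0],[0,0,0,0],[0,0,0,0]]'
```

```text
time_s: 18.48
tool_pos: [471.9, 16.8, 49.4]
ee_rot: [3.141, 0.0, 1.57]
ft_force: [-4.0, -0.2, 14.0]
width: 0.605
grasp_force: 66.7
time_s: 18.98
tool_pos: [471.7, 16.8, 48.8]
ee_rot: [-3.142, 0.0, 1.57]
ft_force: [-1.2, -0.1, 0.1]
width: 0.995
grasp_force: 0.0
time_s: 19.65
tool_pos: [627.9, -54.0, 148.8]
ee_rot: [-3.142, -0.0, 1.57]
ft_force: [0.5, 0.0, 0.6]
width: 0.999
grasp_force: 0.0
time_s: 20.32
tool_pos: [656.2, -67.0, 38.2]
ee_rot: [-3.138, -0.001, 1.57]
ft_force: [-0.5, 0.4, 0.0]
width: 1.001
grasp_force: 0.0
time_s: 20.9
tool_pos: [658.6, -67.4, 42.4]
ee_rot: [3.139, 0.0, 1.57]
ft_force: [-0.7, 0.6, 7.5]
width: 0.548
grasp_force: 61.2
time_s: 21.48
tool_pos: [657.5, -67.2, 150.9]
ee_rot: [3.141, 0.0, 1.57]
ft_force: [-1.2, -0.2, -4.2]
width: 0.548
grasp_force: 63.0
```

```bash
python3 -m pendant '[[0.029,-0.0246,0,0],[0.029,-0.0246,0,0],[0.029,-0.0246,0,0],[0.029,-0.0246,0,0],[0.029,-0.0246,0,0],[0,-0.0370,0,0],[0,-0.0370,0,0],[0,0,0,0]]'
python3 -m pendant '[[0,0,0,0],[0,0,0,0]]'
python3 - <<'E'
from h import *
s=snapshot("wrist");f=s["frame"].copy();o=get_obs();t=o["tool_pos"]
k=capmask(s,np.ones(f.shape[:2],np.uint8),"blue");k2=k.copy();k2[:255]=0
c=max(cv2.findContours(k2,0,1)[0],key=cv2.contourArea);e=cv2.fitEllipse(c);print(e)
print("tcp",t,"top centre",at(s,e[0],t[2]+49.6))
for z in(26,56):
    p=proj(s,[460,167,z])[0];print(p);cv2.circle(f,tuple(p.astype(int).tolist()),2,(255,0,255),-1)
cv2.imwrite("pics/w4.png",f)
E
```

```text
time_s: 22.15
tool_pos: [451.0, 78.3, 148.4]
ee_rot: [-3.13, 0.0, 1.572]
ft_force: [-1.1, 1.0, -4.4]
width: 0.55
grasp_force: 63.5
time_s: 22.32
tool_pos: [460.7, 77.8, 150.0]
ee_rot: [-3.14, 0.0, 1.57]
ft_force: [-0.3, -1.0, -3.6]
width: 0.548
grasp_force: 63.5
((277.0557556152344, 317.0182189941406), (102.5438461303711, 142.03688049316406), 89.92559814453125)
tcp [461.33607114  77.74251038 150.15322365] top centre [461.75642776  84.54858633]
[275.25734991  91.33823159]
[274.94663329  88.26969442]
```

View pics/w4.png

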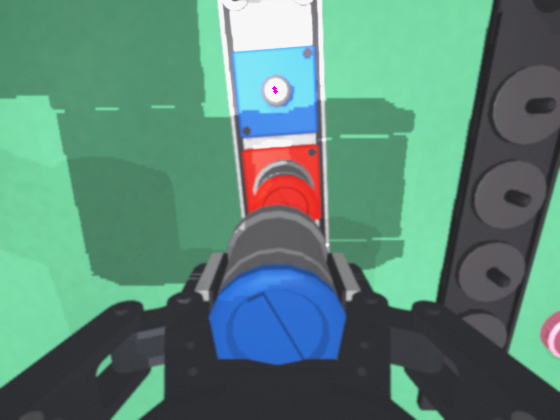

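The blue post at (276,91) matches the estimate exactly, and the blue sleeve is held upright. I'll place it.

```bash
python3 -m pendant '[[0.03,-0.001,0,0],[0.03,0,0,0],[0.028,0,0,0],[0,0,0.02,0],[0,0,0.03,0],[0,0,0.03,0],[0,0,0.014,0],[0,0,0.003,0]]'
python3 -m pendant '[[0,0,0,0],[0,0,0.001,0],[0,0,0,0]]'
```

```text
time_s: 23.03
tool_pos: [459.2, 165.5, 50.8]
ee_rot: [-3.138, 0.001, 1.57]
ft_force: [-0.5, 0.7, -3.2]
width: 0.549
grasp_force: 63.4
time_s: 23.28
tool_pos: [460.8, 165.9, 53.6]
ee_rot: [3.14, -0.0, 1.57]
ft_force: [-0.4, 0.8, -3.5]
width: 0.551
grasp_force: 63.5
```

```bash
python3 -m pendant '[[0,0,0.002,0],[0,0,0.001,0],[0,0,0,0],[0,0,0,0]]'
python3 -m pendant '[[0,0,0.001,0],[0,0,0,0]]'
python3 -m pendant '[[0,0,0.0005,0],[0,0,0,0]]'
python3 -m pendant '[[0,0,0.0005,0],[0,0,0,0]]'
```

```text
time_s: 23.62
tool_pos: [459.9, 165.9, 50.0]
ee_rot: [3.141, -0.0, 1.57]
ft_force: [-0.5, 0.8, -4.2]
width: 0.545
grasp_force: 63.5
time_s: 23.78
tool_pos: [459.8, 165.8, 48.8]
ee_rot: [3.142, 0.0, 1.57]
ft_force: [0.5, -0.1, -3.1]
width: 0.551
grasp_force: 63.5
time_s: 23.95
tool_pos: [459.8, 165.9, 48.4]
ee_rot: [3.141, -0.0, 1.57]
ft_force: [-1.7, -0.3, 1.2]
width: 0.547
grasp_force: 64.1
time_s: 24.12
tool_pos: [459.8, 165.9, 48.4]
ee_rot: [3.141, -0.0, 1.57]
ft_force: [-5.3, -0.8, 14.8]
width: 0.546
grasp_force: 65.3
```

Seated. I'll release, retreat and inspect.

```bash
python3 -m pendant '[[0,0,0,0],[0,0,0,0],[0,0,0,0],[0,0,0,0],[0,0,0,0],[0,0,0,0]]' 0
python3 -m pendant '[[0,0,-0.03,0],[0,0,-0.04,0],[0,0,-0.04,0],[0,0,-0.04,0],[0.03,0,-0.02,0],[0.03,0,0,0],[0.03,0,0,0],[0,0,0,0]]'
python3 -m pendant '[[0,0,0,0],[0,0,0,0]]'
python3 - <<'E'
from h import *
a=snapshot("side")["frame"][120:300,140:380];b=snapshot("scene")["frame"][120:300,160:400]
cv2.imwrite("pics/end.png",cv2.resize(np.vstack([a,b]),None,fx=1.65,fy=1.65,interpolation=2))
E
```

```text
time_s: 24.62
tool_pos: [459.8, 165.9, 47.7]
ee_rot: [-3.142, 0.0, 1.57]
ft_force: [0.7, -0.6, -0.8]
width: 0.998
grasp_force: 0.0
time_s: 25.28
tool_pos: [460.0, 259.9, 218.4]
ee_rot: [3.14, -0.002, 1.572]
ft_force: [-0.4, -1.3, -0.2]
width: 0.998
grasp_force: 0.0
time_s: 25.45
tool_pos: [459.5, 255.6, 217.5]
ee_rot: [-3.141, 0.001, 1.571]
ft_force: [0.2, -0.4, -0.4]
width: 0.999
grasp_force: 0.0
```

View pics/end.png

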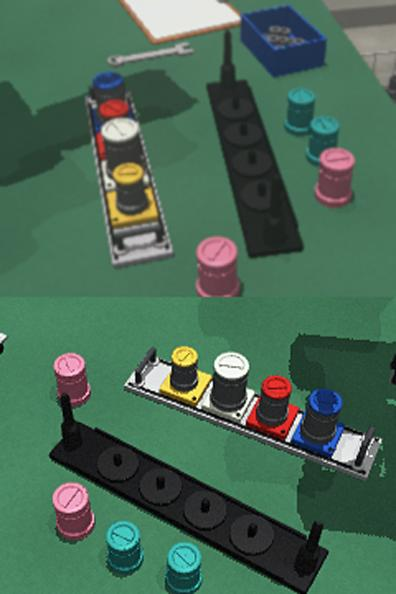

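All four sleeves stand upright on their matching nests: yellow (185,372), white (230,385), red (275,405), blue (322,418) in the lower half. The tray is empty and the look-alikes are untouched.

```bash
python3 -c "
from plant import *
print(finish_job())"
```

```text
the job is handed in; nothing more can be done
None
```

The job is handed in: all four sleeves stand cap up on the nests of their own colour, each lowered to contact before release, with the gripper open and clear, at about 25.5 s of the 77 s allowed.

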